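# Take the parts tower apart and lay out the repair kit

### The arm

A 7-joint arm with a two-finger parallel gripper is mounted at the origin on a cart in front of the work surface, level with it; the furniture and walls round the work are solid. World frame = base frame: x ahead of the robot, y to its left, z up, the work surface at z = 0. Lengths are in mm, angles in rad, forces in N, time in s.
With the tool pointing down it reaches from about 425 to 950 mm from the base axis. Payload 4.7 kg.
Tool frame: the origin (TCP) lies midway between the tips of the shut fingers; the grasp point (between the pads) lies 19 mm behind it; z points along the fingers, y is the line along which they close (so a half turn about z gives the same grasp; the last joint's range is limited). The gripper opens to 85 mm and grips with 20 to 120 N. Pads are 22 mm wide; open, the fingers measure 114 mm over their backs; the gripper's body (76 mm by 85 mm) begins 54 mm behind the grasp point. The pads swing forward as they close: fully open they stand 13 mm farther back than shut.
Start: joints at [-1.248, 0.469, -0.049, 1.532, 0.024, 1.141, -0.082], TCP at [232.558, 633.692, 231.335] pointing down, gripper open.
Joint ranges: [-2.59, 2.59], [-0.33, 1.99], [-1.39, 1.29], [0.1, 2.45], [-1.04, 4.18], [0.21, 1.99], [-2.66, 2.66]. Speed limits (rad/s): [2.57, 2.57, 3.14, 3.14, 3.14, 3.14, 3.14].

### API

Orientations are given as a 3x3 rotation matrix whose columns are the frame's x, y, z axes.
In Python, from station import ctrl gives the robot as it stands.
- The arm moves only by the tool jog_arm, never from a script. Its argument "targets" is a list of rows, each an object of numbers: "dx", "dy", "dz": the shift along the tool's x, y, z in m; "turn": the turn about the tool's z in rad; "hand": the finger opening in m, from 0 to 0.0854. A call has 1 to 12 rows; each row shifts and turns the commanded pose from where the row before left it, along the tool's axes as they then stand; what a row does not reach is not made up. A row lasts 1/12 s, in which the tool goes at most 41.7 mm and 7.16 degrees, less where a joint would pass 70% of its speed; a pose out of reach is approached as far as the arm can. A call is refused whole if a number of a shift passes 0.0417 or a number of a turn 0.125, either way. A call with a gripper value outside its range is refused whole. The fingers move at their own pace and stop on an object; "squeeze" is the grip in N (left out, the last holds). Time passes only in rows, so rows that do not move let the fingers close. It gives the time, the measured TCP pose, the force, the opening and the grip force at its end, in the units of the state.
- ctrl.get_state(): the state, without advancing time (a new reading comes with each control period).
- ctrl.capture(name): name is "scene" or "top" or "wrist"; returns a dict with "color" (420x560x3 uint8, red, green, blue), "K" (3x3 intrinsics, pixels), "distortion" ([k1, k2, p1, p2, k3] as OpenCV has them; the pictures are not rectified), "rvec" (rotation vector, rad) and "tvec" (3), from world to camera coordinates, as OpenCV has them. Camera axes: x right, y down, z forward; pixel columns grow to the right and rows downward; lengths in mm; the calibration is good to about 2 mm. A picture is of the moment at which its call begins. There is no depth.
- ctrl.job_done(): hands the job in; it is judged then, once.
Trained networks look in a picture, given as the dict that the camera call returned (one of the last four; its "shot" number tells which), for a name from the list of things; names that differ only in an ending like _2 or _b are one class to them, and where a whole thing is asked for, a point or a joint stands for the part that bears it (a point fixed in the world has none). Each returns a list of dicts, best first, with "p" (0 to 1); they miss things now and then, are a little off and sometimes report something else, mostly with a low value. They report only what shows in the picture. A call takes as long as a camera call. They do not tell look-alikes from the thing itself.
- ctrl.spot_in(name, picture): "point" ([x, y, z] in mm, in world coordinates, good to about 4 mm: the middle of the surface that is visible of it).
- ctrl.outline_of(name, picture): "mask" (420x560 bool, what is visible of it).
The state is a dict: "time": time; "q": joint angles; "qd": joint speeds; "joint_torque": joint torques, N m; "ee_pos": TCP position; "eef_rot": TCP orientation; "force": force on the tool from outside, world axes, zero at the start; "wrist_torque": the same for the moment, N m; "width": finger opening in mm; "gripper_force": force on a finger pad.
Only numpy, scipy, OpenCV 4.12 (cv2) and the standard library are available. Lean on these libraries where they do the work, as an engineer would, in place of code of your own. Each camera call takes 0.05 s, during which the arm holds its last target. There are 200 camera calls.

### The job

Take the little tower of parts apart and lay out the kit: set the black gear, the white lid and the roll of black tape flat and centred, each on the blue pad that shows its own silhouette, and press the ball bearing flat down into the grey sprung nest, past its balls, until it clicks fully home on the floor. Let go of everything, the right way up, and leave the solder reel and the brown vial standing where they are.

Things in the scene. Friction and masses are not known exactly. Their poses are not given: they have to be found in the camera images.
- black_gear: Black plastic toothed gear, the top of the tower, 26 mm across, solid body 8 mm thick (a thin hub on top reaches 11 mm). Origin: centre of its underside; z up. Pinch across its teeth. 15 g.
- bearing: Sealed ball bearing, second from the top of the tower: steel disc with an orange seal, 40 mm diameter, 14 mm thick, both rims chamfered by 2 mm, so its straight side runs from 2 to 12 mm above the underside. Origin: centre of its underside; z up. About 70 g. At the start it stands on the white lid and the gear stands on it.
- white_lid: Plain white round tin lid, third from the top of the tower, 52 mm diameter, 12 mm thick. Origin: centre of its underside; z up. About 25 g. At the start it stands on the black tape.
- black_tape: Roll of black tape with a tan core, lying flat, the bottom of the tower, standing on the bench: 60 mm diameter, 19 mm thick. Origin: centre of its underside (the outline's middle lies about 1 mm towards its own +x); z up. About 60 g.
- gear_pad: Fixed flat blue pad, 80 x 80 mm, 5 mm thick, with the small black toothed silhouette of the gear (26 mm) in its middle. Origin: centre of its underside, at bench height; the silhouette is centred 5 mm above it.
- lid_pad: Fixed flat blue pad, 80 x 80 mm, 5 mm thick, with a plain white disc (52 mm), the silhouette of the lid, in its middle. Origin: centre of its underside; the silhouette is centred 5 mm above it.
- tape_pad: Fixed flat blue pad, 80 x 80 mm, 5 mm thick, with a black ring with tan middle (60 mm), the silhouette of the tape roll. Origin: centre of its underside; the silhouette is centred 5 mm above it.
- bearing_nest: Fixed nest: aluminium base 80x80x5 mm, orange seat mark; two grey jaws at its own +x and -x (inner faces 45 mm apart, 40 mm long, tops 22 mm up) with 4 sprung steel balls (10 mm, centres 20 mm up, 36 mm gap at rest). Pressed straight down with 5 to 15 N, the bearing passes them and lands 5 mm up. Open at its +y and -y for the fingers: grip along its y. Origin: centre of underside, at bench height.
- reel: Bystander: solder reel with blue flanges, 54 mm diameter, 42 mm high, standing loose on the bench. Origin: centre of its underside.
- vial: Bystander: brown glass vial with a black cap, 25 mm diameter, 54 mm high, standing loose on the bench. Origin: centre of its underside.
Mind the look-alikes: they are no part of the job. Leave any pink look-alike of the white_lid alone.

How it is judged (in metres and radians):
At the end, for the whole second after the job is handed in: Gear within 10 mm, lid and tape within 12 mm of the centre of their pads, flat on them (0.1 rad, underside 3 to 8 mm up); bearing underside 3 to 6.8 mm up (home is 5) in the nest, within 4 mm of its centre, level to 0.06 rad; all right way up, released, at rest (horizontal distance between black_gear and gear_pad below 0.01 m and z of black_gear in the frame of gear_pad between 0.003 and 0.008 m and angle between each of black_gear, white_lid, black_tape's own z axis and vertical below 0.1 rad and linear speed of each of black_gear, white_lid, black_tape, bearing below 0.02 m/s and horizontal distance between white_lid and lid_pad below 0.012 m and z of white_lid in the frame of lid_pad between 0.003 and 0.008 m and horizontal distance between black_tape and tape_pad below 0.012 m and z of black_tape in the frame of tape_pad between 0.003 and 0.008 m and horizontal distance between bearing and bearing_nest below 0.004 m and z of bearing in the frame of bearing_nest between 0.003 and 0.0068 m and angle between bearing's own z axis and vertical below 0.06 rad); the robot touches nothing.
It fails at once if the solder reel is shifted by more than 20 mm or tipped (distance of reel from where it was at the start of the episode above 0.02 m or angle between reel's own z axis and vertical above 0.35 rad).
It fails at once if the brown vial is shifted by more than 20 mm or tipped (distance of vial from where it was at the start of the episode above 0.02 m or angle between vial's own z axis and vertical above 0.35 rad).
It also fails if it takes over 115 s, if anything falls off the work surface, if the arm or the gripper's body presses on something with over 40 N, if the wrist force passes 120 N, or if a joint passes its speed limit or range.

## Working session

There is one attempt and no reset: what is moved stays moved. The work goes in short steps, Python scripts to look and compute and a tool call to move; the robot and the scene stay as the last step left them, time stands still between calls to the robot, and variables do not carry over. Pictures are saved under pics/ and viewed, at most 17 in all, crops included, and the job is handed in when it is done.

Besides the shell and the picture viewer there is one more tool, called after "Call:" by a JSON object that holds its "fn" and its "kwargs", one argument or row to a line. jog_arm: Moves the arm, as the interface text tells. Its arguments: {"type":"object","properties":{"targets":{"type":"array","items":{"type":"object","properties":{"dx":{"type":"number"},"dy":{"type":"number"},"dz":{"type":"number"},"turn":{"type":"number"},"hand":{"type":"number"}}}},"squeeze":{"type":"number"}},"required":["targets"]}

```bash
mkdir -p pics; cat > h.py <<'E'
from station import ctrl
import cv2, numpy as np
names=["black_gear","bearing","white_lid","black_tape","gear_pad","lid_pad","tape_pad","bearing_nest","reel","vial"]
def save(c,n): cv2.imwrite(f"pics/{n}.png",cv2.cvtColor(c["color"],cv2.COLOR_RGB2BGR))
def back(c,uv,z):
    K,d=np.array(c["K"],float),np.array(c["distortion"],float)
    R,_=cv2.Rodrigues(np.array(c["rvec"],float)); t=np.array(c["tvec"],float).ravel()
    n=cv2.undistortPoints(np.array(uv,float).reshape(-1,1,2),K,d).reshape(-1,2)
    o=-R.T@t; D=np.c_[n,np.ones(len(n))]@R
    return o+D*((z-o[2])/D[:,2])[:,None]
def st():
    s=ctrl.get_state(); print(round(s["time"],2),np.round(s["ee_pos"],1),np.round(s["eef_rot"],3).tolist(),"F",np.round(s["force"],1),"w",round(s["width"],1),round(s["gripper_force"],1),"q",np.round(s["q"],2))
E
python3 - <<'E'
from h import *
st()
for cam in ("top","scene"):
    c=ctrl.capture(cam); save(c,cam+"0")
    for n in names:
        for r in ctrl.spot_in(n,c)[:3]: print(cam,n,round(r["p"],2),np.round(r["point"],0))
E
```

```text
0.0 [232.4 633.1 230.3] [[-0.939, 0.345, -0.001], [0.345, 0.939, -0.002], [-0.0, -0.002, -1.0]] F [-0.4  0.1 -0.1] w 85.4 0.0 q [-1.25  0.47 -0.05  1.53  0.02  1.14 -0.08]
top black_gear 0.52 [480. -88.  50.]
top bearing 0.78 [478. -92.  49.]
top bearing 0.52 [475. -94.  50.]
top white_lid 0.92 [391.  -6.  14.]
top white_lid 0.6 [468. -85.  30.]
top gear_pad 0.81 [ 454. -243.    8.]
top lid_pad 0.71 [474. 238.   5.]
top lid_pad 0.43 [478. -90.  47.]
top tape_pad 0.59 [596.   8.   6.]
top bearing_nest 0.74 [478.  72.   3.]
top reel 0.81 [609. 140.  42.]
top reel 0.18 [ 454. -245.    9.]
top reel 0.16 [ 594. -161.   36.]
top vial 0.66 [ 594. -163.   34.]
scene black_gear 0.58 [474. -95.  53.]
scene bearing 0.5 [ 472. -101.   43.]
scene white_lid 0.68 [389.  -8.  17.]
scene white_lid 0.54 [460. -99.  29.]
scene white_lid 0.23 [ 591. -172.   36.]
scene black_tape 0.58 [ 459. -111.   15.]
scene gear_pad 0.95 [ 457. -248.    2.]
scene lid_pad 0.59 [483. 231.   4.]
scene tape_pad 0.63 [594.   4.   2.]
scene bearing_nest 0.72 [482.  64.   3.]
scene reel 0.86 [606. 141.  39.]
scene vial 0.57 [ 595. -174.   37.]
```

View pics/top0.png

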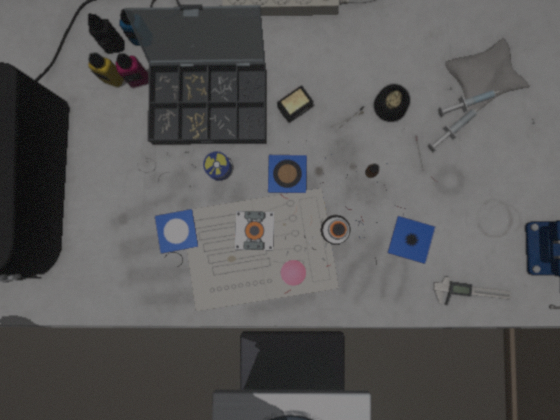

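View pics/scene0.png

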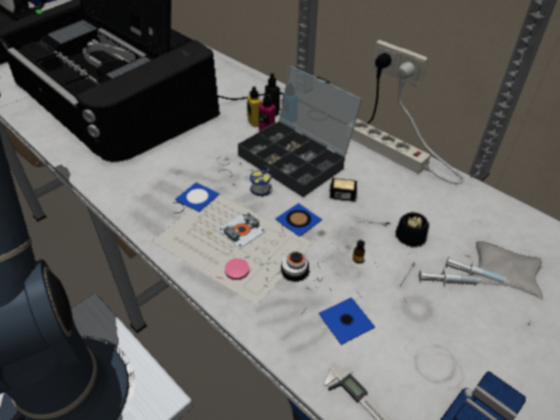

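The top view shows the tower at (337,230), the gear pad at (411,240), the nest at (255,230), the lid pad at (176,231) and the tape pad at (288,174). The pink decoy is at (293,272), the reel at (218,165) and the vial at (372,171). The scene view agrees with this. I'll move above the tower.

Call:
{"fn": "jog_arm", "kwargs": {
  "targets": [
    {"turn":-0.117},
    {"turn":-0.117},
    {"turn":-0.118},
    {"dx":-0.031,"dy":-0.028},
    {"dx":-0.031,"dy":-0.028},
    {"dx":-0.031,"dy":-0.028},
    {"dx":-0.031,"dy":-0.028},
    {"dx":-0.031,"dy":-0.028},
    {"dx":-0.031,"dy":-0.028},
    {"dx":-0.031,"dy":-0.028},
    {"dx":-0.031,"dy":-0.028},
    {"dy":-0.04}
  ]
}}

```text
validation failed for argument at $.ta...
```

Call:
{"fn": "jog_arm", "kwargs": {
  "targets": [
    {"dy":-0.04},
    {"dy":-0.04},
    {"dy":-0.04},
    {"dy":-0.04},
    {"dy":-0.04},
    {"dy":-0.04},
    {"dy":-0.04},
    {"dy":-0.04},
    {"dy":-0.04},
    {"dy":-0.04},
    {"dy":-0.03},
    {}
  ]
}}

```text
validation failed for argument at $.ta...
```

```bash
python3 - <<'E'
from h import *
st()
c=ctrl.capture("wrist"); save(c,"w1")
for n in names[:5]:
    for r in ctrl.spot_in(n,c)[:3]: print(n,round(r["p"],2),np.round(r["point"],1))
    for r in ctrl.outline_of(n,c)[:2]:
        m=r["mask"].astype(np.uint8); print(n,"mask",round(r["p"],2),m.sum(),cv2.boundingRect(m))
c=ctrl.capture("top")
for n,z in [("gear_pad",5),("lid_pad",5),("tape_pad",5),("bearing_nest",5)]:
    for r in ctrl.outline_of(n,c)[:1]:
        m=r["mask"].astype(np.uint8); cn=max(cv2.findContours(m,0,1)[0],key=cv2.contourArea)
        P=back(c,cn.reshape(-1,2),z)[:,:2].astype(np.float32); print(n,round(r["p"],2),cv2.minAreaRect(P))
E
```

```text
1.1 [232.5 633.7 231.4] [[-0.939, 0.345, -0.0], [0.345, 0.939, 0.0], [0.0, 0.0, -1.0]] F [-0.1  0.5 -0.1] w 85.2 0.0 q [-1.25  0.47 -0.05  1.53  0.02  1.14 -0.08]
gear_pad 0.58 ((458.03192138671875, -246.5710906982422), (82.67431640625, 80.53726196289062), 73.35160064697266)
lid_pad 0.58 ((476.3031921386719, 236.00531005859375), (81.2867202758789, 81.72984313964844), 9.280290603637695)
tape_pad 0.81 ((595.4273071289062, 5.8847808837890625), (82.92872619628906, 77.71249389648438), 89.6407699584961)
bearing_nest 0.73 ((477.28948974609375, 74.06144714355469), (78.53387451171875, 80.2856674194336), 89.76012420654297)
```

View pics/w1.png

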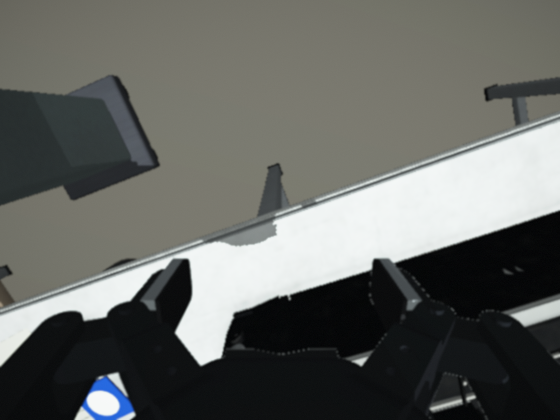

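The wrist view shows only the bench edge, with the lid pad at (105,400). Both moves were refused, so the arm hasn't moved. I'll resend them with every field in each row.

Call:
{"fn": "jog_arm", "kwargs": {
  "targets": [
    {"dx":0,"dy":0,"dz":0,"turn":-0.117,"hand":0.085},
    {"dx":0,"dy":0,"dz":0,"turn":-0.117,"hand":0.085},
    {"dx":0,"dy":0,"dz":0,"turn":-0.118,"hand":0.085},
    {"dx":-0.031,"dy":-0.028,"dz":0,"turn":0,"hand":0.085},
    {"dx":-0.031,"dy":-0.028,"dz":0,"turn":0,"hand":0.085},
    {"dx":-0.031,"dy":-0.028,"dz":0,"turn":0,"hand":0.085},
    {"dx":-0.031,"dy":-0.028,"dz":0,"turn":0,"hand":0.085},
    {"dx":-0.031,"dy":-0.028,"dz":0,"turn":0,"hand":0.085},
    {"dx":-0.031,"dy":-0.028,"dz":0,"turn":0,"hand":0.085},
    {"dx":-0.031,"dy":-0.028,"dz":0,"turn":0,"hand":0.085},
    {"dx":-0.031,"dy":-0.028,"dz":0,"turn":0,"hand":0.085}
  ],
  "squeeze": 40
}}

```text
time: 2.82
ee_pos: [481.3, 408.8, 231.6]
eef_rot: [[-1.0, -0.0, 0.0], [-0.0, 1.0, 0.0], [-0.0, 0.0, -1.0]]
force: [0.3, -0.0, 0.5]
width: 85.0
gripper_force: 0.0
```

Call:
{"fn": "jog_arm", "kwargs": {
  "targets": [
    {"dy":-0.041},
    {"dy":-0.041},
    {"dy":-0.041},
    {"dy":-0.041},
    {"dy":-0.041},
    {"dy":-0.041},
    {"dy":-0.041},
    {"dy":-0.041},
    {"dy":-0.041},
    {"dy":-0.041},
    {"dy":-0.041},
    {"dy":-0.041}
  ],
  "squeeze": 40
}}

```text
validation failed for argument at $.ta...
```

```bash
python3 - <<'E'
from h import *
st()
c=ctrl.capture("wrist"); save(c,"w2")
for n in names[:5]:
    for r in ctrl.spot_in(n,c)[:2]: print(n,round(r["p"],2),np.round(r["point"],1))
    for r in ctrl.outline_of(n,c)[:2]:
        m=r["mask"].astype(np.uint8); print(n,"mask",round(r["p"],2),m.sum(),cv2.boundingRect(m))
E
```

```text
2.82 [481.3 408.8 231.6] [[-1.0, -0.0, 0.0], [-0.0, 1.0, 0.0], [-0.0, 0.0, -1.0]] F [ 0.3 -0.   0.5] w 85.0 0.0 q [-0.74  0.4  -0.04  1.64  0.02  1.1   0.79]
black_gear 0.24 [477.  241.8   2.3]
```

View pics/w2.png

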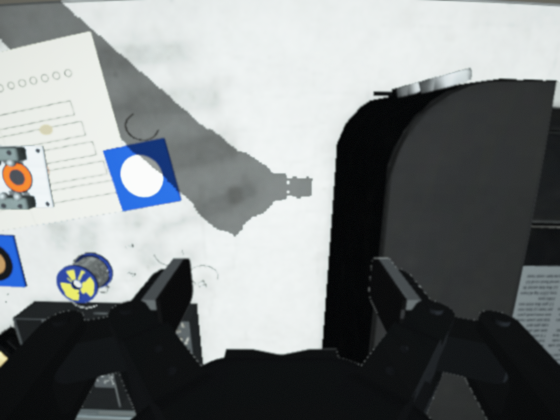

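The wrist view shows the lid pad at (142,175), the nest at (17,180) and the reel at (85,278). Rows need every field, so I'll continue that way.

Call:
{"fn": "jog_arm", "kwargs": {
  "targets": [
    {"dx":0,"dy":-0.0415,"dz":0,"turn":0,"hand":0.085},
    {"dx":0,"dy":-0.0415,"dz":0,"turn":0,"hand":0.085},
    {"dx":0,"dy":-0.0415,"dz":0,"turn":0,"hand":0.085},
    {"dx":0,"dy":-0.0415,"dz":0,"turn":0,"hand":0.085},
    {"dx":0,"dy":-0.0415,"dz":0,"turn":0,"hand":0.085},
    {"dx":0,"dy":-0.0415,"dz":0,"turn":0,"hand":0.085},
    {"dx":0,"dy":-0.0415,"dz":0,"turn":0,"hand":0.085},
    {"dx":0,"dy":-0.0415,"dz":0,"turn":0,"hand":0.085},
    {"dx":0,"dy":-0.0415,"dz":0,"turn":0,"hand":0.085},
    {"dx":0,"dy":-0.0415,"dz":0,"turn":0,"hand":0.085},
    {"dx":0,"dy":-0.0415,"dz":0,"turn":0,"hand":0.085},
    {"dx":0,"dy":-0.0415,"dz":0,"turn":0,"hand":0.085}
  ],
  "squeeze": 40
}}

```text
time: 4.37
ee_pos: [479.8, -89.1, 231.7]
eef_rot: [[-1.0, -0.002, 0.001], [-0.002, 1.0, 0.0], [-0.001, 0.0, -1.0]]
force: [0.2, 0.0, -0.4]
width: 85.2
gripper_force: 0.0
```

```bash
python3 - <<'E'
from h import *
st()
c=ctrl.capture("wrist"); save(c,"w3")
for n in names[:5]+names[7:8]:
    for r in ctrl.spot_in(n,c)[:2]: print(n,round(r["p"],2),np.round(r["point"],1))
    for r in ctrl.outline_of(n,c)[:2]:
        m=r["mask"].astype(np.uint8); print(n,"mask",round(r["p"],2),m.sum(),cv2.boundingRect(m))
E
```

```text
4.37 [479.8 -89.1 231.7] [[-1.0, -0.002, 0.001], [-0.002, 1.0, 0.0], [-0.001, 0.0, -1.0]] F [ 0.2  0.  -0.4] w 85.2 0.0 q [-0.11  0.16  0.23  1.98 -0.04  1.01  1.72]
black_gear 0.78 [476.4 -90.4  52.9]
black_gear mask 0.8 395 (265, 172, 22, 23)
bearing 0.65 [470.7 -92.9  43.7]
bearing mask 0.8 588 (259, 165, 35, 36)
white_lid 0.75 [388.8  -6.9  15.5]
white_lid 0.59 [468.6 -87.   30.9]
white_lid mask 0.94 1687 (331, 80, 46, 47)
white_lid mask 0.67 737 (256, 155, 47, 48)
black_tape 0.71 [476.2 -87.1  17.2]
black_tape mask 0.95 283 (256, 153, 49, 51)
black_tape mask 0.51 3314 (503, 143, 57, 70)
gear_pad 0.68 [ 458.1 -247.4    1.9]
gear_pad 0.49 [478.8 231.2   5. ]
gear_pad mask 0.87 4197 (116, 120, 74, 80)
bearing_nest 0.98 [478.5  67.3   7. ]
bearing_nest mask 0.83 4125 (378, 142, 72, 70)
```

View pics/w3.png

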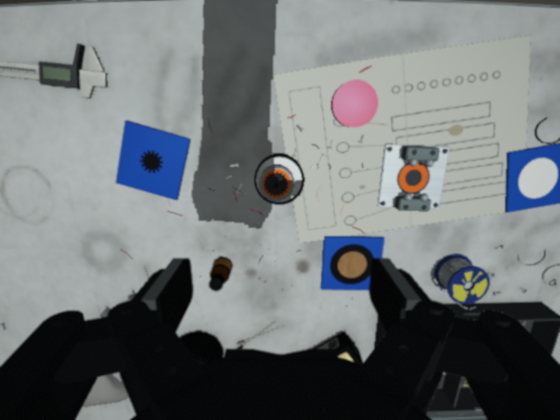

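The wrist view shows the tower at (278,180), the gear pad at (152,160), the nest at (413,177), the tape pad at (352,263) and the lid pad at (538,178). Next I'll work out exact positions.

```bash
cat > m.py <<'E'
from h import *
def circ(c,n,z,want=None):
    for r in ctrl.outline_of(n,c)[:3]:
        cn=np.vstack(cv2.findContours(r["mask"].astype(np.uint8),0,1)[0]).reshape(-1,2)
        P=back(c,cn,z)[:,:2].astype(np.float32); (x,y),rad=cv2.minEnclosingCircle(P)
        print(n,"p",round(r["p"],2),"circle",round(x,1),round(y,1),"r",round(rad,1))
def rects(c,z=5):
    hsv=cv2.cvtColor(c["color"],cv2.COLOR_RGB2HSV)
    m=cv2.inRange(hsv,(105,150,60),(125,255,255))
    for cn in cv2.findContours(m,0,1)[0]:
        if cv2.contourArea(cn)<1500: continue
        r=cv2.minAreaRect(back(c,cn.reshape(-1,2),z)[:,:2].astype(np.float32)); print("blue",np.round(r[0],1),np.round(r[1],1),round(r[2],1))
def nest(c,z=5):
    for r in ctrl.outline_of("bearing_nest",c)[:2]:
        cn=max(cv2.findContours(r["mask"].astype(np.uint8),0,1)[0],key=cv2.contourArea)
        q=cv2.minAreaRect(back(c,cn.reshape(-1,2),z)[:,:2].astype(np.float32)); print("nest",np.round(q[0],1),np.round(q[1],1),round(q[2],1))
    hsv=cv2.cvtColor(c["color"],cv2.COLOR_RGB2HSV); m=cv2.inRange(hsv,(5,150,120),(15,255,255))
    for cn in cv2.findContours(m,0,1)[0]:
        if cv2.contourArea(cn)<100: continue
        for zz in (5,46): 
            P=back(c,cn.reshape(-1,2),zz)[:,:2].astype(np.float32); q=cv2.minEnclosingCircle(P); print("orange z",zz,np.round(q[0],1),round(q[1],1))
E
python3 - <<'E'
from m import *
c=ctrl.capture("wrist")
circ(c,"black_gear",53);circ(c,"bearing",45);circ(c,"white_lid",31);circ(c,"black_tape",10);rects(c);nest(c)
c=ctrl.capture("top");print("top");rects(c);nest(c)
E
```

```text
black_gear p 0.56 circle 477.5 -94.1 r 12.5
bearing p 0.57 circle 475.8 -94.5 r 20.8
white_lid p 0.86 circle 473.5 -89.7 r 25.1
white_lid p 0.68 circle 393.9 -10.3 r 26.0
black_tape p 0.75 circle 617.2 158.0 r 45.3
black_tape p 0.56 circle 480.1 -90.3 r 31.3
blue [477.9 232.4] [78.3 73.4] 11.1
blue [ 458.  -246.3] [77.7 77.6] 73.4
nest [479.2  73.7] [80.  83.1] 87.3
orange z 5 [478.3  75.3] 18.9
orange z 46 [470.5  57.2] 16.8
top
nest [477.3  74.1] [78.5 80.4] 89.9
orange z 5 [477.9  74. ] 15.9
orange z 46 [475.2  70.7] 15.3
```

Call:
{"fn": "jog_arm", "kwargs": {
  "targets": [
    {"dx":0.003,"dy":-0.005,"dz":0.03,"turn":0,"hand":0.055},
    {"dx":0,"dy":0,"dz":0.03,"turn":0,"hand":0.055},
    {"dx":0,"dy":0,"dz":0.03,"turn":0,"hand":0.055},
    {"dx":0,"dy":0,"dz":0.03,"turn":0,"hand":0.055},
    {"dx":0,"dy":0,"dz":0,"turn":0,"hand":0.055}
  ],
  "squeeze": 40
}}

```text
time: 5.83
ee_pos: [473.1, -92.1, 106.7]
eef_rot: [[-1.0, -0.0, -0.011], [-0.0, 1.0, 0.001], [0.011, 0.001, -1.0]]
force: [-0.7, 0.4, 0.3]
width: 55.1
gripper_force: 0.0
```

```bash
python3 - <<'E'
from m import *
st();c=ctrl.capture("wrist");save(c,"w4")
circ(c,"black_gear",53);circ(c,"bearing",45);circ(c,"white_lid",31);circ(c,"black_tape",10);nest(c)
E
```

```text
5.83 [473.1 -92.1 106.7] [[-1.0, -0.0, -0.011], [-0.0, 1.0, 0.001], [0.011, 0.001, -1.0]] F [-0.7  0.4  0.3] w 55.1 0.0 q [-0.07  0.32  0.21  2.11 -0.1   0.73  1.78]
black_gear p 0.57 circle 475.9 -95.1 r 13.6
bearing p 0.69 circle 475.7 -93.8 r 20.4
white_lid p 0.81 circle 475.0 -92.0 r 27.3
white_lid p 0.67 circle 392.4 -12.8 r 25.7
black_tape p 0.94 circle 478.6 -90.8 r 32.1
black_tape p 0.22 circle 480.7 -89.9 r 29.9
nest [480.6  73.3] [81.4 86.4] 87.9
orange z 5 [478.2  75. ] 18.8
orange z 46 [465.6  47.1] 15.6
```

View pics/w4.png

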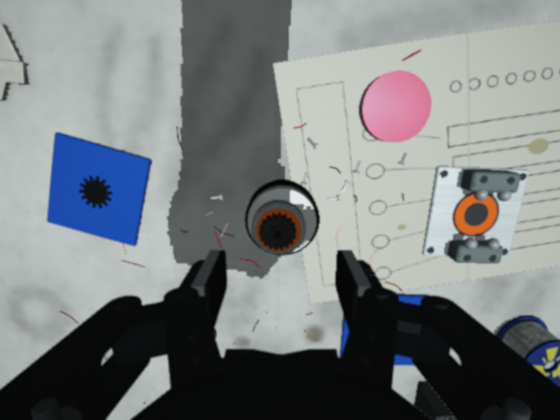

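The wrist view shows the gear at (279,233), midway between the fingertips, and the nest at (475,212). I'll let it settle, then descend.

Call:
{"fn": "jog_arm", "kwargs": {
  "targets": [
    {"dx":0,"dy":0,"dz":0.02,"turn":0,"hand":0.055},
    {"dx":0,"dy":0,"dz":0.02,"turn":0,"hand":0.055},
    {"dx":0,"dy":0,"dz":0.01,"turn":0,"hand":0.055},
    {"dx":0,"dy":0,"dz":0,"turn":0,"hand":0.055},
    {"dx":0,"dy":0,"dz":0,"turn":0,"hand":0.055}
  ],
  "squeeze": 40
}}

```text
time: 6.55
ee_pos: [477.5, -92.8, 61.8]
eef_rot: [[-1.0, -0.0, 0.0], [-0.0, 1.0, 0.0], [-0.0, 0.0, -1.0]]
force: [0.1, 0.6, 0.2]
width: 54.9
gripper_force: 0.0
```

Call:
{"fn": "jog_arm", "kwargs": {
  "targets": [
    {"dx":0.001,"dy":-0.0015,"dz":0.0075,"turn":0,"hand":0.05},
    {"dx":0,"dy":0,"dz":0.007,"turn":0,"hand":0.045},
    {"dx":0,"dy":0,"dz":0,"turn":0,"hand":0.03},
    {"dx":0,"dy":0,"dz":0,"turn":0,"hand":0.015},
    {"dx":0,"dy":0,"dz":0,"turn":0,"hand":0.015},
    {"dx":0,"dy":0,"dz":0,"turn":0,"hand":0.015},
    {"dx":0,"dy":0,"dz":0,"turn":0,"hand":0.015}
  ],
  "squeeze": 30
}}

```text
time: 7.13
ee_pos: [476.3, -94.2, 47.0]
eef_rot: [[-1.0, -0.0, 0.0], [-0.0, 1.0, 0.0], [-0.0, 0.0, -1.0]]
force: [-0.3, -0.9, -0.4]
width: 23.8
gripper_force: 29.4
```

Call:
{"fn": "jog_arm", "kwargs": {
  "targets": [
    {"dx":0,"dy":0,"dz":-0.02,"turn":0,"hand":0.015},
    {"dx":0,"dy":0,"dz":-0.03,"turn":0,"hand":0.015},
    {"dx":0.0045,"dy":-0.038,"dz":0,"turn":0,"hand":0.015},
    {"dx":0.0045,"dy":-0.038,"dz":0,"turn":0,"hand":0.015},
    {"dx":0.0045,"dy":-0.038,"dz":0,"turn":0,"hand":0.015},
    {"dx":0.0045,"dy":-0.038,"dz":0,"turn":0,"hand":0.015},
    {"dx":0,"dy":0,"dz":0,"turn":0,"hand":0.015},
    {"dx":0,"dy":0,"dz":0.03,"turn":0,"hand":0.015},
    {"dx":0,"dy":0,"dz":0.03,"turn":0,"hand":0.015},
    {"dx":0,"dy":0,"dz":0.015,"turn":0,"hand":0.015},
    {"dx":0,"dy":0,"dz":0,"turn":0,"hand":0.015},
    {"dx":0,"dy":0,"dz":0,"turn":0,"hand":0.015}
  ],
  "squeeze": 30
}}

```text
time: 8.13
ee_pos: [457.8, -245.9, 21.4]
eef_rot: [[-1.0, -0.0, -0.001], [-0.0, 1.0, 0.001], [0.001, 0.001, -1.0]]
force: [0.8, 0.1, -0.2]
width: 23.6
gripper_force: 29.6
```

Call:
{"fn": "jog_arm", "kwargs": {
  "targets": [
    {"dx":0,"dy":0,"dz":0.009,"turn":0,"hand":0.015},
    {"dx":0,"dy":0,"dz":0.005,"turn":0,"hand":0.015},
    {"dx":0,"dy":0,"dz":0,"turn":0,"hand":0.015},
    {"dx":0,"dy":0,"dz":0,"turn":0,"hand":0.015},
    {"dx":0,"dy":0,"dz":0,"turn":0,"hand":0.03},
    {"dx":0,"dy":0,"dz":0,"turn":0,"hand":0.05},
    {"dx":0,"dy":0,"dz":-0.01,"turn":0,"hand":0.06},
    {"dx":0,"dy":0,"dz":-0.03,"turn":0,"hand":0.07},
    {"dx":0,"dy":0,"dz":-0.04,"turn":0,"hand":0.07},
    {"dx":0,"dy":0,"dz":0,"turn":0,"hand":0.07}
  ],
  "squeeze": 30
}}

```text
time: 8.97
ee_pos: [462.2, -248.6, 94.6]
eef_rot: [[-1.0, 0.001, 0.012], [0.0, 1.0, -0.005], [-0.012, -0.005, -1.0]]
force: [1.3, -1.4, -0.2]
width: 70.2
gripper_force: 0.0
```

```bash
python3 - <<'E'
from m import *
st();c=ctrl.capture("wrist");save(c,"w5")
circ(c,"black_gear",13);circ(c,"bearing",45);circ(c,"white_lid",31);circ(c,"black_tape",10);rects(c)
E
```

```text
8.97 [ 462.2 -248.6   94.6] [[-1.0, 0.001, 0.012], [0.0, 1.0, -0.005], [-0.012, -0.005, -1.0]] F [ 1.3 -1.4 -0.2] w 70.2 0.0 q [ 0.21  0.39  0.25  2.04 -0.15  0.71  2.13]
black_gear p 0.62 circle 459.1 -246.2 r 13.6
bearing p 0.58 circle 474.5 -98.6 r 23.3
white_lid p 0.68 circle 471.9 -96.0 r 28.7
black_tape p 0.92 circle 479.2 -94.6 r 33.9
blue [ 457.8 -246.9] [78.3 78.3] 73.4
```

View pics/w5.png

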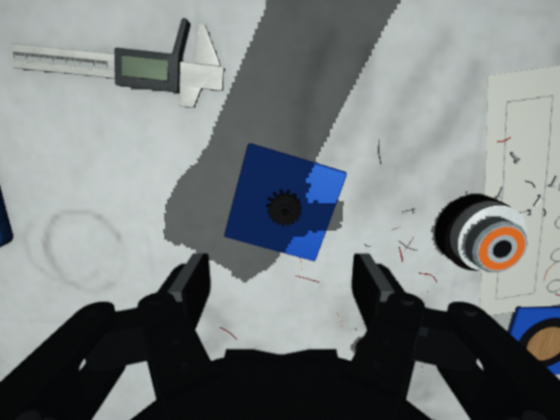

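The gear sits centred on its pad at (285,208). The tower, with the bearing now on top, is at (500,247).

Call:
{"fn": "jog_arm", "kwargs": {
  "targets": [
    {"dx":-0.0045,"dy":0.038,"dz":0,"turn":0,"hand":0.07},
    {"dx":-0.0045,"dy":0.038,"dz":0,"turn":0,"hand":0.07},
    {"dx":-0.0045,"dy":0.038,"dz":0,"turn":0,"hand":0.07},
    {"dx":-0.0045,"dy":0.038,"dz":0,"turn":0,"hand":0.07},
    {"dx":0,"dy":0,"dz":0,"turn":0,"hand":0.07},
    {"dx":0,"dy":0,"dz":0.02,"turn":0,"hand":0.065},
    {"dx":0,"dy":0,"dz":0.02,"turn":0,"hand":0.06},
    {"dx":0,"dy":0,"dz":0,"turn":0,"hand":0.06},
    {"dx":0,"dy":0,"dz":0,"turn":0,"hand":0.06}
  ],
  "squeeze": 30
}}

```text
time: 9.97
ee_pos: [474.6, -94.2, 46.4]
eef_rot: [[-1.0, 0.0, -0.004], [0.0, 1.0, 0.0], [0.004, 0.0, -1.0]]
force: [-0.1, -0.1, 0.8]
width: 60.0
gripper_force: 0.0
```

```bash
python3 - <<'E'
from m import *
st();c=ctrl.capture("wrist");save(c,"w6")
circ(c,"bearing",45);circ(c,"white_lid",31);circ(c,"black_tape",10);nest(c)
E
```

```text
9.97 [474.6 -94.2  46.4] [[-1.0, 0.0, -0.004], [0.0, 1.0, 0.0], [0.004, 0.0, -1.0]] F [-0.1 -0.1  0.8] w 60.0 0.0 q [-0.05  0.43  0.2   2.15 -0.15  0.58  1.83]
white_lid p 0.78 circle 474.0 -90.8 r 27.3
white_lid p 0.73 circle 393.0 -16.2 r 25.2
black_tape p 0.72 circle 483.4 -90.3 r 30.8
black_tape p 0.6 circle 478.8 -90.6 r 32.3
nest [482.1  70. ] [76.5 90.8] 88.9
orange z 5 [478.1  75.2] 18.8
orange z 46 [461.5  37.6] 14.6
```

View pics/w6.png

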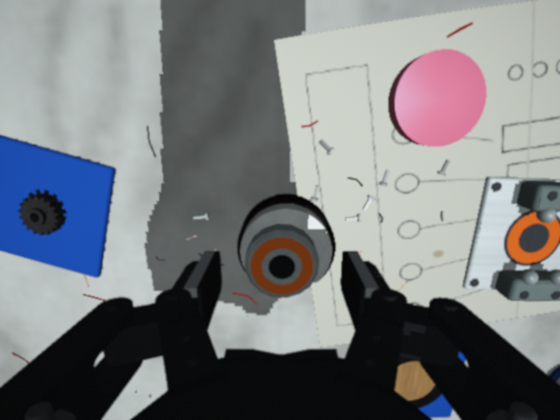

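The bearing is at (282,265), centred between the fingertips. I'll descend and grip it.

Call:
{"fn": "jog_arm", "kwargs": {
  "targets": [
    {"dx":0,"dy":0,"dz":0.01,"turn":0,"hand":0.06},
    {"dx":0,"dy":0,"dz":0.0055,"turn":0,"hand":0.06},
    {"dx":0,"dy":0,"dz":0,"turn":0,"hand":0.05},
    {"dx":0,"dy":0,"dz":0,"turn":0,"hand":0.03},
    {"dx":0,"dy":0,"dz":0,"turn":0,"hand":0.03},
    {"dx":0,"dy":0,"dz":0,"turn":0,"hand":0.03},
    {"dx":0,"dy":0,"dz":0,"turn":0,"hand":0.03}
  ],
  "squeeze": 70
}}

```text
time: 10.8
ee_pos: [476.1, -94.2, 32.3]
eef_rot: [[-1.0, -0.0, 0.0], [-0.0, 1.0, 0.0], [-0.0, 0.0, -1.0]]
force: [-0.0, 0.2, -0.7]
width: 36.9
gripper_force: 70.0
```

Call:
{"fn": "jog_arm", "kwargs": {
  "targets": [
    {"dx":0,"dy":0,"dz":-0.01,"turn":0,"hand":0.03},
    {"dx":0,"dy":0,"dz":-0.02,"turn":0,"hand":0.03},
    {"dx":0,"dy":0,"dz":-0.02,"turn":0,"hand":0.03},
    {"dx":0,"dy":0,"dz":-0.02,"turn":0,"hand":0.03},
    {"dx":0,"dy":0,"dz":0,"turn":0,"hand":0.03},
    {"dx":0,"dy":0,"dz":0,"turn":0,"hand":0.03}
  ],
  "squeeze": 70
}}

```text
time: 11.3
ee_pos: [476.9, -94.2, 103.6]
eef_rot: [[-1.0, -0.0, 0.003], [-0.0, 1.0, 0.0], [-0.003, 0.0, -1.0]]
force: [-0.3, 0.2, -1.6]
width: 36.5
gripper_force: 70.2
```

```bash
python3 - <<'E'
from m import *
st();c=ctrl.capture("wrist")
circ(c,"bearing",115);circ(c,"white_lid",31);circ(c,"black_tape",10);nest(c)
a=cv2.resize(c["color"][130:340,150:430],None,fx=2,fy=2)
s=ctrl.capture("scene"); b=cv2.resize(s["color"][190:300,220:380],None,fx=3,fy=3)
im=np.zeros((600,560,3),np.uint8); im[:270,:]=a[100:370]; im[270:600,:480]=b
cv2.imwrite("pics/w7.png",im[:,:,::-1])
E
```

```text
11.3 [476.9 -94.2 103.6] [[-1.0, -0.0, 0.003], [-0.0, 1.0, 0.0], [-0.003, 0.0, -1.0]] F [-0.3  0.2 -1.6] w 36.5 70.2 q [-0.08  0.33  0.23  2.11 -0.11  0.71  1.79]
bearing p 0.88 circle 476.5 -94.7 r 21.8
white_lid p 0.88 circle 474.6 -91.4 r 26.9
white_lid p 0.83 circle 392.1 -13.6 r 25.5
black_tape p 0.87 circle 479.6 -90.9 r 32.5
nest [480.8  73.4] [81.4 88.1] 88.2
orange z 5 [478.2  74.9] 18.9
orange z 46 [465.7  46.2] 15.7
```

View pics/w7.png

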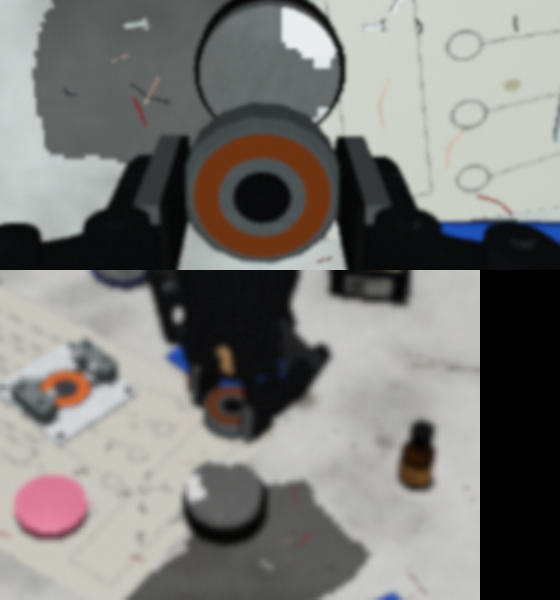

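The crop shows the bearing held at (262,190) in the wrist half. In the scene half, at (228,410), it may be tilted, so I'll fit its tilt numerically.

```bash
cat > tilt.py <<'E'
from m import *
from scipy.optimize import least_squares
def tilt(c,guess,R,lo=(5,120,60),hi=(17,255,255)):
    K,d=np.array(c["K"],float),np.array(c["distortion"],float); rv,tv=np.array(c["rvec"],float),np.array(c["tvec"],float)
    hsv=cv2.cvtColor(c["color"],cv2.COLOR_RGB2HSV); m=cv2.inRange(hsv,lo,hi)
    p=cv2.projectPoints(np.array([guess],float),rv,tv,K,d)[0].ravel()
    best=None
    for cn in cv2.findContours(m,0,1)[0]:
        if cv2.contourArea(cn)<50: continue
        e=cv2.fitEllipse(cn)
        if np.hypot(*(np.array(e[0])-p))<40: best=(cn,e)
    if best is None: print("none",p); return
    cn,e=best; print("ellipse",np.round(e[0],1),np.round(e[1],1),round(e[2]))
    t=np.linspace(0,2*np.pi,60)
    obs=cv2.convexHull(cn).reshape(-1,2).astype(np.float32)
    obs=cv2.ellipse2Poly(tuple(int(v*16) for v in e[0]),tuple(int(v*8) for v in e[1]),int(e[2]),0,360,6)/16.
    def f(v):
        n=np.array([v[3],v[4],1]);n/=np.linalg.norm(n);a=np.cross([0,1,0],n);a/=np.linalg.norm(a);b=np.cross(n,a)
        P=v[:3]+R*(np.cos(t)[:,None]*a+np.sin(t)[:,None]*b)
        q=cv2.projectPoints(P,rv,tv,K,d)[0].reshape(-1,2)
        return np.linalg.norm(q[None]-obs[:,None],axis=2).min(1)
    for g in ((0,0),(.4,0),(-.4,0),(0,.4),(0,-.4)):
        r=least_squares(f,[*guess,*g],x_scale=[5,5,5,.1,.1]); print(g,"centre",np.round(r.x[:3],1),"tilt nx,ny",np.round(r.x[3:],2),"cost",round(r.cost,2))
E
python3 - <<'E'
from tilt import *
st();w=ctrl.capture("wrist");s=ctrl.capture("scene")
print("wrist");tilt(w,(476.5,-94.5,115),16.5)
print("nest ref");tilt(w,(478,75,5),18.9)
print("scene");tilt(s,(476.5,-94.5,115),16.5)
E
```

```text
11.6 [475.4 -94.1 101.4] [[-1.0, -0.0, -0.002], [-0.0, 1.0, 0.0], [0.002, 0.0, -1.0]] F [ 0.3  0.6 -1.5] w 36.6 70.2 q [-0.08  0.33  0.23  2.11 -0.11  0.71  1.79]
wrist
ellipse [280.6 277.3] [60.2 67.3] 90
(0, 0) centre [478.5 -94.2 112.1] tilt nx,ny [ 0.02 -0.  ] cost 10.83
(0.4, 0) centre [478.5 -94.2 112.1] tilt nx,ny [ 0.02 -0.  ] cost 10.83
(-0.4, 0) centre [478.5 -94.2 112.1] tilt nx,ny [ 0.02 -0.  ] cost 10.83
(0, 0.4) centre [478.5 -94.2 112.1] tilt nx,ny [ 0.02 -0.  ] cost 10.83
(0, -0.4) centre [478.5 -94.2 112.1] tilt nx,ny [ 0.02 -0.  ] cost 10.83
nest ref
ellipse [482.1 212.8] [38.4 45.5] 59
(0, 0) centre [482.9  84.4  -8.2] tilt nx,ny [-0.01 -0.06] cost 8.95
(0.4, 0) centre [482.9  84.4  -8.3] tilt nx,ny [-0.01 -0.06] cost 8.95
(-0.4, 0) centre [484.6  87.4 -13.2] tilt nx,ny [-0.08 -0.1 ] cost 14.3
(0, 0.4) centre [482.9  84.4  -8.3] tilt nx,ny [-0.01 -0.06] cost 8.95
(0, -0.4) centre [482.9  84.5  -8.3] tilt nx,ny [-0.01 -0.06] cost 8.95
scene
none [296.39750004 234.54137256]
```

The bearing is level, within 0.02 rad. I'll carry it over the nest.

Call:
{"fn": "jog_arm", "kwargs": {
  "targets": [
    {"dx":0,"dy":0.034,"dz":0,"turn":0,"hand":0.03},
    {"dx":0,"dy":0.034,"dz":0,"turn":0,"hand":0.03},
    {"dx":0,"dy":0.034,"dz":0,"turn":0,"hand":0.03},
    {"dx":0,"dy":0.034,"dz":0,"turn":0,"hand":0.03},
    {"dx":0,"dy":0.0325,"dz":0,"turn":0,"hand":0.03},
    {"dx":0,"dy":0,"dz":0,"turn":0,"hand":0.03},
    {"dx":0,"dy":0,"dz":0,"turn":0,"hand":0.03},
    {"dx":0,"dy":0,"dz":0,"turn":0,"hand":0.03}
  ],
  "squeeze": 90
}}

```text
time: 12.37
ee_pos: [475.9, 73.8, 102.0]
eef_rot: [[-1.0, -0.0, -0.001], [-0.0, 1.0, -0.001], [0.001, -0.001, -1.0]]
force: [-0.1, 0.4, -0.9]
width: 35.7
gripper_force: 90.8
```

```bash
python3 - <<'E'
from tilt import *
st();c=ctrl.capture("wrist");nest(c)
for z in (103,115):circ(c,"bearing",z)
hsv=cv2.cvtColor(c["color"],cv2.COLOR_RGB2HSV);m=cv2.inRange(hsv,(5,120,60),(17,255,255))
for cn in cv2.findContours(m,0,1)[0]:
    if cv2.contourArea(cn)<100: continue
    for z in (5,115):
        P=back(c,cn.reshape(-1,2),z)[:,:2].astype(np.float32);q=cv2.fitEllipse(P);print(z,np.round(q[0],1),np.round(q[1],1),cv2.boundingRect(cn))
cv2.imwrite("pics/w8.png",cv2.resize(c["color"][100:340,120:440,::-1],None,fx=2.5,fy=2.5))
E
```

```text
12.37 [475.9  73.8 102. ] [[-1.0, -0.0, -0.001], [-0.0, 1.0, -0.001], [0.001, -0.001, -1.0]] F [-0.1  0.4 -0.9] w 35.7 90.8 q [-0.39  0.33  0.18  2.12 -0.09  0.71  1.42]
nest [475.9  74.5] [79.5 77. ] 88.3
bearing p 0.83 circle 481.0 73.3 r 23.1
bearing p 0.83 circle 474.5 73.3 r 21.2
5 [539.6  73.5] [59.3 59.6] (247, 247, 68, 61)
115 [477.5  73.7] [32.1 32.3] (247, 247, 68, 61)
5 [478.4  74.7] [34.8 36.7] (260, 190, 45, 42)
115 [444.4  74.3] [18.9 19.9] (260, 190, 45, 42)
```

View pics/w8.png

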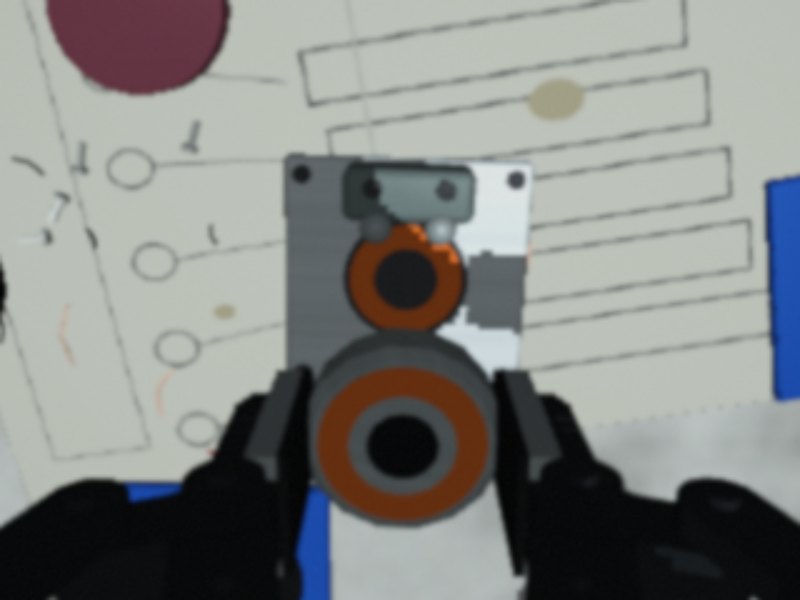

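The crop shows the nest mark at (405,280) and the held bearing at (402,445). A shift of about +1 mm in x and +0.8 mm in y will centre it, so I'll apply that and descend.

Call:
{"fn": "jog_arm", "kwargs": {
  "targets": [
    {"dx":-0.001,"dy":0.0008,"dz":0.02,"turn":0,"hand":0.03},
    {"dx":0,"dy":0,"dz":0.02,"turn":0,"hand":0.03},
    {"dx":0,"dy":0,"dz":0.02,"turn":0,"hand":0.03},
    {"dx":0,"dy":0,"dz":0.008,"turn":0,"hand":0.03},
    {"dx":0,"dy":0,"dz":0,"turn":0,"hand":0.03},
    {"dx":0,"dy":0,"dz":0,"turn":0,"hand":0.03},
    {"dx":0,"dy":0,"dz":0,"turn":0,"hand":0.03}
  ],
  "squeeze": 100
}}

```text
time: 13.15
ee_pos: [477.9, 74.9, 35.2]
eef_rot: [[-1.0, 0.0, 0.002], [0.0, 1.0, 0.0], [-0.002, 0.0, -1.0]]
force: [1.0, -0.6, -0.8]
width: 35.7
gripper_force: 101.9
```

```bash
python3 - <<'E'
from tilt import *
st();c=ctrl.capture("wrist")
hsv=cv2.cvtColor(c["color"],cv2.COLOR_RGB2HSV);m=cv2.inRange(hsv,(5,120,60),(17,255,255))
for cn in cv2.findContours(m,0,1)[0]:
    if cv2.contourArea(cn)<100: continue
    z=ctrl.get_state()["ee_pos"][2]+12.7
    P=back(c,cn.reshape(-1,2),z)[:,:2].astype(np.float32);q=cv2.fitEllipse(P);print(z,np.round(q[0],1),np.round(q[1],1),cv2.boundingRect(cn))
cv2.imwrite("pics/w9.png",cv2.resize(c["color"][140:340,140:420,::-1],None,fx=2.8,fy=2.8))
E
```

```text
13.15 [477.9  74.9  35.2] [[-1.0, 0.0, 0.002], [0.0, 1.0, 0.0], [-0.002, 0.0, -1.0]] F [ 1.  -0.6 -0.8] w 35.7 101.9 q [-0.37  0.44  0.15  2.16 -0.12  0.55  1.45]
48.01299750790869 [542.9  14.8] [ 7.1 19.7] (161, 369, 22, 25)
48.01299750790869 [479.6  74.9] [32.2 32.4] (247, 247, 68, 61)
48.01299750790869 [460.1  74.7] [23.9 25.6] (250, 212, 61, 32)
```

View pics/w9.png

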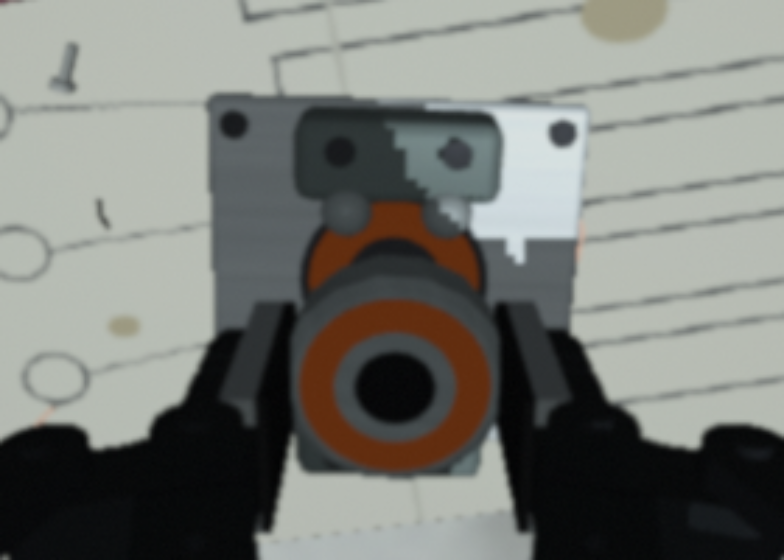

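The bearing at (395,385) is lined up over the seat. I'll press it down in steps.

Call:
{"fn": "jog_arm", "kwargs": {
  "targets": [
    {"dx":0,"dy":0,"dz":0.004,"turn":0,"hand":0.03},
    {"dx":0,"dy":0,"dz":0.004,"turn":0,"hand":0.03},
    {"dx":0,"dy":0,"dz":0.003,"turn":0,"hand":0.03},
    {"dx":0,"dy":0,"dz":0.003,"turn":0,"hand":0.03},
    {"dx":0,"dy":0,"dz":0.003,"turn":0,"hand":0.03},
    {"dx":0,"dy":0,"dz":0,"turn":0,"hand":0.03}
  ],
  "squeeze": 110
}}

```text
time: 13.7
ee_pos: [476.7, 75.3, 16.6]
eef_rot: [[-1.0, -0.0, -0.001], [-0.0, 1.0, -0.0], [0.001, -0.0, -1.0]]
force: [-0.2, 1.6, -1.9]
width: 35.3
gripper_force: 111.6
```

Call:
{"fn": "jog_arm", "kwargs": {
  "targets": [
    {"dx":0,"dy":0,"dz":0.003,"turn":0,"hand":0.03},
    {"dx":0,"dy":0,"dz":0.003,"turn":0,"hand":0.03},
    {"dx":0,"dy":0,"dz":0.003,"turn":0,"hand":0.03},
    {"dx":0,"dy":0,"dz":0,"turn":0,"hand":0.03},
    {"dx":0,"dy":0,"dz":0,"turn":0,"hand":0.03}
  ],
  "squeeze": 110
}}

```text
time: 14.12
ee_pos: [476.0, 74.9, 7.5]
eef_rot: [[-1.0, -0.0, -0.002], [-0.0, 1.0, -0.001], [0.002, -0.001, -1.0]]
force: [-1.4, -0.1, -6.6]
width: 35.0
gripper_force: 111.1
```

Call:
{"fn": "jog_arm", "kwargs": {
  "targets": [
    {"dx":0,"dy":0,"dz":0.0015,"turn":0,"hand":0.03},
    {"dx":0,"dy":0,"dz":0.001,"turn":0,"hand":0.03},
    {"dx":0,"dy":0,"dz":0,"turn":0,"hand":0.03},
    {"dx":0,"dy":0,"dz":0,"turn":0,"hand":0.03}
  ],
  "squeeze": 110
}}

```text
time: 14.45
ee_pos: [476.0, 74.9, 7.2]
eef_rot: [[-1.0, -0.0, -0.002], [-0.0, 1.0, 0.0], [0.002, 0.0, -1.0]]
force: [-6.0, 0.2, 17.8]
width: 35.5
gripper_force: 113.9
```

Call:
{"fn": "jog_arm", "kwargs": {
  "targets": [
    {"dx":0,"dy":0,"dz":0,"turn":0,"hand":0.045},
    {"dx":0,"dy":0,"dz":0,"turn":0,"hand":0.06},
    {"dx":0,"dy":0,"dz":0,"turn":0,"hand":0.06},
    {"dx":0,"dy":0,"dz":-0.015,"turn":0,"hand":0.065},
    {"dx":0,"dy":0,"dz":-0.025,"turn":0,"hand":0.065},
    {"dx":0,"dy":0,"dz":-0.03,"turn":0,"hand":0.065},
    {"dx":0,"dy":0,"dz":0,"turn":0,"hand":0.065},
    {"dx":0,"dy":0,"dz":0,"turn":0,"hand":0.065},
    {"dx":0,"dy":0,"dz":0,"turn":0,"hand":0.065}
  ],
  "squeeze": 40
}}

```text
time: 15.2
ee_pos: [476.8, 75.1, 75.4]
eef_rot: [[-1.0, -0.0, -0.0], [-0.0, 1.0, 0.0], [0.0, 0.0, -1.0]]
force: [0.0, -0.2, -0.5]
width: 64.8
gripper_force: 0.0
```

```bash
python3 - <<'E'
from tilt import *
st();c=ctrl.capture("wrist");nest(c);tilt(c,(478,74.5,19),16.2)
circ(c,"bearing",19)
cv2.imwrite("pics/w10.png",cv2.resize(c["color"][120:320,140:420,::-1],None,fx=2.8,fy=2.8))
E
```

```text
15.2 [476.8  75.1  75.4] [[-1.0, -0.0, -0.0], [-0.0, 1.0, 0.0], [0.0, 0.0, -1.0]] F [ 0.  -0.2 -0.5] w 64.8 0.0 q [-0.38  0.37  0.17  2.13 -0.1   0.64  1.43]
nest [481.8  74.5] [79.9 90.2] 88.2
nest [639.8 189. ] [28.4 11. ] 8.1
ellipse [280.2 227.2] [43.5 46.2] 88
(0, 0) centre [478.8  75.1  17.2] tilt nx,ny [-0.02  0.13] cost 11.28
(0.4, 0) centre [478.8  75.1  17.3] tilt nx,ny [-0.02  0.13] cost 11.28
(-0.4, 0) centre [478.9  75.1  17.2] tilt nx,ny [-0.02  0.13] cost 11.28
(0, 0.4) centre [478.8  75.1  17.2] tilt nx,ny [-0.02  0.13] cost 11.28
(0, -0.4) centre [479.   74.5  16.9] tilt nx,ny [-0.03 -0.12] cost 14.76
bearing p 0.93 circle 476.6 74.9 r 20.5
```

View pics/w10.png

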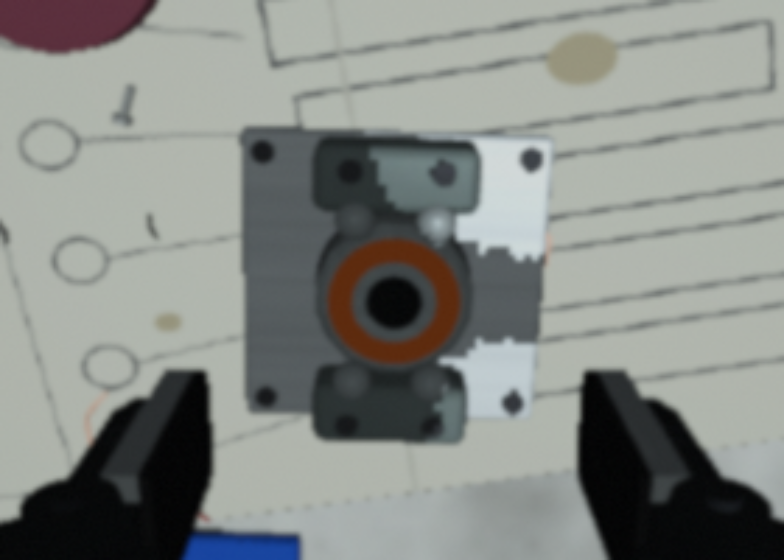

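The bearing sits between the balls at (395,300) in the crop and looks home. I'll confirm by pressing lightly on its top with the fingers shut.

Call:
{"fn": "jog_arm", "kwargs": {
  "targets": [
    {"dx":-0.001,"dy":0,"dz":0,"turn":0,"hand":0.0},
    {"dx":0,"dy":0,"dz":0,"turn":0,"hand":0.0},
    {"dx":0,"dy":0,"dz":0.01,"turn":0,"hand":0.0},
    {"dx":0,"dy":0,"dz":0.02,"turn":0,"hand":0.0},
    {"dx":0,"dy":0,"dz":0.02,"turn":0,"hand":0.0},
    {"dx":0,"dy":0,"dz":0.003,"turn":0,"hand":0.0},
    {"dx":0,"dy":0,"dz":0.002,"turn":0,"hand":0.0},
    {"dx":0,"dy":0,"dz":0.0015,"turn":0,"hand":0.0},
    {"dx":0,"dy":0,"dz":0.0015,"turn":0,"hand":0.0},
    {"dx":0,"dy":0,"dz":0,"turn":0,"hand":0.0},
    {"dx":0,"dy":0,"dz":0,"turn":0,"hand":0.0}
  ],
  "squeeze": 40
}}

```text
time: 16.27
ee_pos: [478.1, 75.1, 19.1]
eef_rot: [[-1.0, 0.0, 0.0], [0.0, 1.0, 0.0], [-0.0, 0.0, -1.0]]
force: [-2.6, -0.8, 6.0]
width: -0.1
gripper_force: 2.9
```

Contact came at 19.1 mm, which is exactly home (5 + 14 mm). Next is the lid.

Call:
{"fn": "jog_arm", "kwargs": {
  "targets": [
    {"dx":0,"dy":0,"dz":-0.03,"turn":0,"hand":0.0},
    {"dx":0,"dy":0,"dz":-0.03,"turn":0,"hand":0.075},
    {"dx":0.0035,"dy":-0.033,"dz":0,"turn":0,"hand":0.075},
    {"dx":0,"dy":-0.033,"dz":0,"turn":0,"hand":0.075},
    {"dx":0,"dy":-0.034,"dz":0,"turn":0,"hand":0.075},
    {"dx":0,"dy":-0.034,"dz":0,"turn":0,"hand":0.075},
    {"dx":0,"dy":-0.033,"dz":0,"turn":0,"hand":0.075},
    {"dx":0,"dy":0,"dz":0.02,"turn":0,"hand":0.075},
    {"dx":0,"dy":0,"dz":0.018,"turn":0,"hand":0.075},
    {"dx":0,"dy":0,"dz":0,"turn":0,"hand":0.075},
    {"dx":0,"dy":0,"dz":0,"turn":0,"hand":0.075}
  ],
  "squeeze": 40
}}

```text
time: 17.18
ee_pos: [474.4, -91.9, 40.0]
eef_rot: [[-1.0, -0.0, -0.001], [-0.0, 1.0, 0.0], [0.001, 0.0, -1.0]]
force: [-0.3, 0.4, 1.1]
width: 74.7
gripper_force: 0.0
```

```bash
python3 - <<'E'
from tilt import *
st();c=ctrl.capture("wrist")
circ(c,"white_lid",31);circ(c,"black_tape",10)
cv2.imwrite("pics/w11.png",cv2.resize(c["color"][140:340,140:420,::-1],None,fx=2.5,fy=2.5))
E
```

```text
17.18 [474.4 -91.9  40. ] [[-1.0, -0.0, -0.001], [-0.0, 1.0, 0.0], [0.001, 0.0, -1.0]] F [-0.3  0.4  1.1] w 74.7 0.0 q [-0.05  0.44  0.19  2.15 -0.15  0.56  1.82]
white_lid p 0.67 circle 474.5 -91.3 r 27.8
white_lid p 0.57 circle 393.7 -16.3 r 25.1
black_tape p 0.73 circle 477.4 -90.1 r 31.2
black_tape p 0.52 circle 481.8 74.6 r 24.6
```

View pics/w11.png

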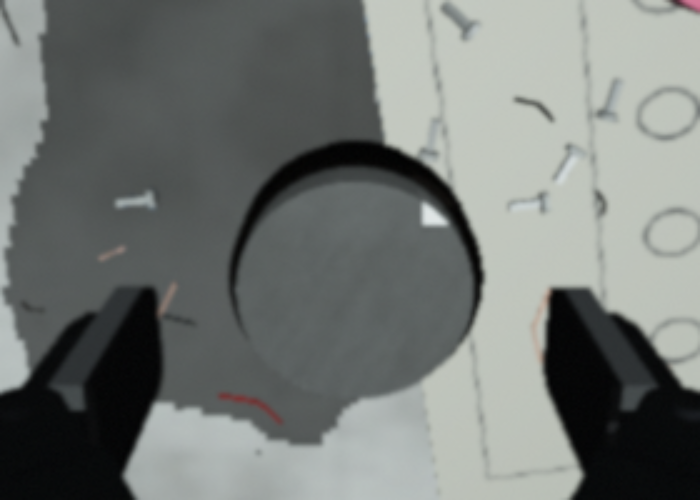

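The lid at (355,290) in the crop is centred between the fingers. I'll descend and grip it.

Call:
{"fn": "jog_arm", "kwargs": {
  "targets": [
    {"dx":0,"dy":0,"dz":0.012,"turn":0,"hand":0.075},
    {"dx":0,"dy":0,"dz":0.0085,"turn":0,"hand":0.075},
    {"dx":0,"dy":0,"dz":0,"turn":0,"hand":0.065},
    {"dx":0,"dy":0,"dz":0,"turn":0,"hand":0.045},
    {"dx":0,"dy":0,"dz":0,"turn":0,"hand":0.04},
    {"dx":0,"dy":0,"dz":0,"turn":0,"hand":0.04},
    {"dx":0,"dy":0,"dz":0,"turn":0,"hand":0.04}
  ],
  "squeeze": 30
}}

```text
time: 17.92
ee_pos: [474.9, -91.9, 19.8]
eef_rot: [[-1.0, -0.0, 0.001], [-0.0, 1.0, 0.0], [-0.001, 0.0, -1.0]]
force: [-0.5, 0.7, 3.3]
width: 50.3
gripper_force: 31.4
```

Call:
{"fn": "jog_arm", "kwargs": {
  "targets": [
    {"dx":0,"dy":0,"dz":-0.02,"turn":0,"hand":0.04},
    {"dx":0,"dy":0,"dz":-0.03,"turn":0,"hand":0.04},
    {"dx":0,"dy":0,"dz":-0.03,"turn":0,"hand":0.04},
    {"dx":0,"dy":0.036,"dz":0,"turn":0,"hand":0.04},
    {"dx":0,"dy":0.041,"dz":0,"turn":0,"hand":0.04},
    {"dx":0,"dy":0.041,"dz":0,"turn":0,"hand":0.04},
    {"dx":0,"dy":0.041,"dz":0,"turn":0,"hand":0.04},
    {"dx":0,"dy":0.041,"dz":0,"turn":0,"hand":0.04},
    {"dx":0,"dy":0.041,"dz":0,"turn":0,"hand":0.04},
    {"dx":0,"dy":0.041,"dz":0,"turn":0,"hand":0.04},
    {"dx":0,"dy":0.041,"dz":0,"turn":0,"hand":0.04},
    {"dx":0,"dy":0,"dz":0,"turn":0,"hand":0.04}
  ],
  "squeeze": 30
}}

```text
time: 18.92
ee_pos: [473.6, 241.7, 99.8]
eef_rot: [[-1.0, -0.013, 0.002], [-0.013, 1.0, 0.006], [-0.002, 0.006, -1.0]]
force: [0.6, 0.3, 0.5]
width: 50.2
gripper_force: 31.5
```

Call:
{"fn": "jog_arm", "kwargs": {
  "targets": [
    {"dx":0,"dy":0.003,"dz":0,"turn":0,"hand":0.04},
    {"dx":0,"dy":0,"dz":0,"turn":0,"hand":0.04},
    {"dx":0,"dy":0,"dz":0,"turn":0,"hand":0.04}
  ],
  "squeeze": 30
}}

```text
time: 19.17
ee_pos: [474.6, 232.6, 99.2]
eef_rot: [[-1.0, 0.002, -0.0], [0.002, 1.0, -0.001], [0.0, -0.001, -1.0]]
force: [-0.0, -0.4, -0.6]
width: 50.1
gripper_force: 31.4
```

```bash
python3 - <<'E'
from m import *
st();c=ctrl.capture("wrist");rects(c);circ(c,"white_lid",110);circ(c,"lid_pad",5)
hsv=cv2.cvtColor(c["color"],cv2.COLOR_RGB2HSV);m=cv2.inRange(hsv,(0,0,60),(179,60,255))
c2=ctrl.capture("top");rects(c2,5)
cv2.imwrite("pics/w12.png",cv2.resize(c["color"][:,:,::-1],None,fx=1,fy=1))
E
```

```text
19.17 [474.6 232.6  99.2] [[-1.0, 0.002, -0.0], [0.002, 1.0, -0.001], [0.0, -0.001, -1.0]] F [-0.  -0.4 -0.6] w 50.1 31.4 q [-0.64  0.39  0.13  2.01 -0.07  0.74  1.1 ]
blue [595.    7.9] [80.  79.9] 89.5
blue [477. 237.] [79.1 77.5] 10.1
white_lid p 0.77 circle 398.9 111.6 r 10.5
white_lid p 0.74 circle 474.4 232.0 r 27.9
white_lid p 0.69 circle 530.8 183.4 r 25.4
lid_pad p 0.89 circle 476.7 236.7 r 55.1
```

View pics/w12.png

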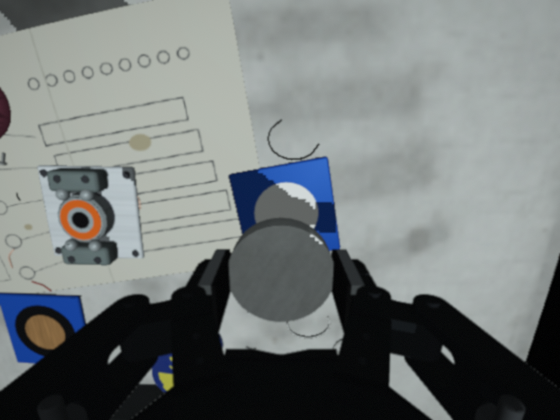

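The lid is held at (282,270) with its pad silhouette just above at (287,205). The bearing in the nest, at (80,220), looks good. I'll lower the lid.

Call:
{"fn": "jog_arm", "kwargs": {
  "targets": [
    {"dx":-0.0015,"dy":0.002,"dz":0.03,"turn":0,"hand":0.04},
    {"dx":0,"dy":0,"dz":0.03,"turn":0,"hand":0.04},
    {"dx":0,"dy":0,"dz":0.015,"turn":0,"hand":0.04},
    {"dx":0,"dy":0,"dz":0.004,"turn":0,"hand":0.04},
    {"dx":0,"dy":0,"dz":0,"turn":0,"hand":0.04},
    {"dx":0,"dy":0,"dz":0,"turn":0,"hand":0.04},
    {"dx":0,"dy":0,"dz":0,"turn":0,"hand":0.04}
  ],
  "squeeze": 30
}}

```text
time: 19.95
ee_pos: [477.1, 236.4, 21.6]
eef_rot: [[-1.0, 0.0, 0.002], [0.0, 1.0, 0.001], [-0.002, 0.001, -1.0]]
force: [0.6, -0.6, 1.4]
width: 50.4
gripper_force: 31.5
```

Call:
{"fn": "jog_arm", "kwargs": {
  "targets": [
    {"dx":0,"dy":0,"dz":0.008,"turn":0,"hand":0.04},
    {"dx":0,"dy":0,"dz":0.004,"turn":0,"hand":0.04},
    {"dx":0,"dy":0,"dz":0.002,"turn":0,"hand":0.04},
    {"dx":0,"dy":0,"dz":0,"turn":0,"hand":0.04},
    {"dx":0,"dy":0,"dz":0,"turn":0,"hand":0.04}
  ],
  "squeeze": 30
}}

```text
time: 20.37
ee_pos: [475.9, 236.1, 6.5]
eef_rot: [[-1.0, -0.0, -0.0], [-0.0, 1.0, 0.0], [0.0, 0.0, -1.0]]
force: [-0.5, -0.3, 3.2]
width: 50.4
gripper_force: 31.8
```

Call:
{"fn": "jog_arm", "kwargs": {
  "targets": [
    {"dx":0,"dy":0,"dz":0,"turn":0,"hand":0.06},
    {"dx":0,"dy":0,"dz":0,"turn":0,"hand":0.075},
    {"dx":0,"dy":0,"dz":0,"turn":0,"hand":0.08},
    {"dx":0,"dy":0,"dz":-0.015,"turn":0,"hand":0.084},
    {"dx":0,"dy":0,"dz":-0.03,"turn":0,"hand":0.084},
    {"dx":0,"dy":0,"dz":-0.03,"turn":0,"hand":0.084},
    {"dx":0,"dy":0,"dz":0,"turn":0,"hand":0.084},
    {"dx":0,"dy":0,"dz":0,"turn":0,"hand":0.084}
  ],
  "squeeze": 30
}}

```text
time: 21.03
ee_pos: [477.2, 236.8, 82.9]
eef_rot: [[-1.0, -0.0, 0.003], [-0.0, 1.0, 0.002], [-0.003, 0.002, -1.0]]
force: [-0.5, -0.4, -0.1]
width: 84.2
gripper_force: 0.0
```

```bash
python3 - <<'E'
from m import *
st();c=ctrl.capture("wrist");rects(c);circ(c,"white_lid",17)
E
```

```text
21.03 [477.2 236.8  82.9] [[-1.0, -0.0, 0.003], [-0.0, 1.0, 0.002], [-0.003, 0.002, -1.0]] F [-0.5 -0.4 -0.1] w 84.2 0.0 q [-0.64  0.42  0.13  2.02 -0.08  0.7   1.11]
blue [476.7 237. ] [78.4 77.6] 10.3
white_lid p 0.87 circle 476.7 236.0 r 27.3
```

Call:
{"fn": "jog_arm", "kwargs": {
  "targets": [
    {"dx":-0.0025,"dy":-0.041,"dz":0,"turn":0,"hand":0.084},
    {"dx":0,"dy":-0.041,"dz":0,"turn":0,"hand":0.084},
    {"dx":0,"dy":-0.041,"dz":0,"turn":0,"hand":0.084},
    {"dx":0,"dy":-0.041,"dz":0,"turn":0,"hand":0.084},
    {"dx":0,"dy":-0.041,"dz":0,"turn":0,"hand":0.084},
    {"dx":0,"dy":-0.041,"dz":0,"turn":0,"hand":0.084},
    {"dx":0,"dy":-0.041,"dz":0,"turn":0,"hand":0.084},
    {"dx":0,"dy":-0.0395,"dz":0,"turn":0,"hand":0.084},
    {"dx":0,"dy":0,"dz":0,"turn":0,"hand":0.084},
    {"dx":0,"dy":0,"dz":0.03,"turn":0,"hand":0.084},
    {"dx":0,"dy":0,"dz":0.02,"turn":0,"hand":0.084},
    {"dx":0,"dy":0,"dz":0,"turn":0,"hand":0.084}
  ],
  "squeeze": 30
}}

```text
time: 22.13
ee_pos: [474.8, -90.0, 27.2]
eef_rot: [[-1.0, 0.0, -0.01], [0.0, 1.0, 0.001], [0.01, 0.001, -1.0]]
force: [-1.0, 0.2, -0.2]
width: 83.6
gripper_force: 0.0
```

```bash
python3 - <<'E'
from m import *
st();c=ctrl.capture("wrist");circ(c,"black_tape",19)
cv2.imwrite("pics/w13.png",c["color"][:,:,::-1])
E
```

```text
22.13 [474.8 -90.   27.2] [[-1.0, 0.0, -0.01], [0.0, 1.0, 0.001], [0.01, 0.001, -1.0]] F [-1.   0.2 -0.2] w 83.6 0.0 q [-0.03  0.46  0.17  2.15 -0.14  0.54  1.81]
black_tape p 0.7 circle 476.3 -91.1 r 32.4
```

View pics/w13.png

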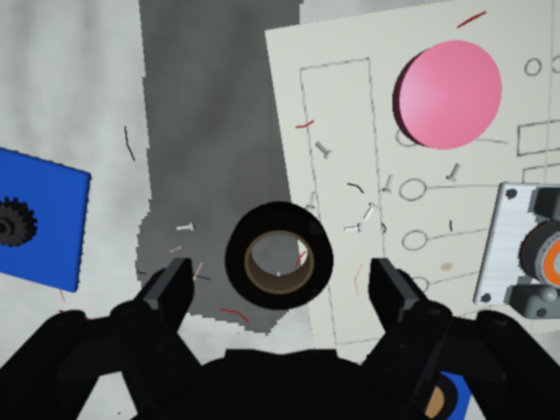

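The lid is centred on its pad. The tape at (279,255) is centred between the fingers, so I'll descend and grip it.

Call:
{"fn": "jog_arm", "kwargs": {
  "targets": [
    {"dx":0,"dy":-0.001,"dz":0.01,"turn":0,"hand":0.084},
    {"dx":0,"dy":0,"dz":0.01,"turn":0,"hand":0.084},
    {"dx":0,"dy":0,"dz":0.008,"turn":0,"hand":0.084},
    {"dx":0,"dy":0,"dz":0,"turn":0,"hand":0.075},
    {"dx":0,"dy":0,"dz":0,"turn":0,"hand":0.05},
    {"dx":0,"dy":0,"dz":0,"turn":0,"hand":0.05},
    {"dx":0,"dy":0,"dz":0,"turn":0,"hand":0.05},
    {"dx":0,"dy":0,"dz":0,"turn":0,"hand":0.05}
  ],
  "squeeze": 40
}}

```text
time: 22.9
ee_pos: [478.9, -91.4, 3.6]
eef_rot: [[-1.0, -0.0, 0.001], [-0.0, 1.0, -0.0], [-0.001, -0.0, -1.0]]
force: [-0.1, -1.3, -0.5]
width: 58.0
gripper_force: 42.9
```

Call:
{"fn": "jog_arm", "kwargs": {
  "targets": [
    {"dx":0,"dy":0,"dz":-0.02,"turn":0,"hand":0.05},
    {"dx":0,"dy":0,"dz":-0.03,"turn":0,"hand":0.05},
    {"dx":0,"dy":0,"dz":-0.02,"turn":0,"hand":0.05},
    {"dx":-0.029,"dy":0.0245,"dz":0,"turn":0,"hand":0.05},
    {"dx":-0.029,"dy":0.0245,"dz":0,"turn":0,"hand":0.05},
    {"dx":-0.029,"dy":0.0245,"dz":0,"turn":0,"hand":0.05},
    {"dx":-0.03,"dy":0.025,"dz":0,"turn":0,"hand":0.05},
    {"dx":0,"dy":0,"dz":0,"turn":0,"hand":0.05},
    {"dx":0,"dy":0,"dz":0.03,"turn":0,"hand":0.05},
    {"dx":0,"dy":0,"dz":0.02,"turn":0,"hand":0.05},
    {"dx":0,"dy":0,"dz":0,"turn":0,"hand":0.05},
    {"dx":0,"dy":0,"dz":0,"turn":0,"hand":0.05}
  ],
  "squeeze": 40
}}

```text
time: 23.9
ee_pos: [594.5, 7.0, 22.5]
eef_rot: [[-1.0, -0.0, -0.003], [-0.0, 1.0, -0.0], [0.003, -0.0, -1.0]]
force: [-0.1, 0.5, 0.7]
width: 57.9
gripper_force: 43.3
```

```bash
python3 - <<'E'
from m import *
st();c=ctrl.capture("wrist");rects(c);circ(c,"black_tape",39)
E
```

```text
23.9 [594.5   7.   22.5] [[-1.0, -0.0, -0.003], [-0.0, 1.0, -0.0], [0.003, -0.0, -1.0]] F [-0.1  0.5  0.7] w 57.9 43.3 q [-0.2   0.59  0.16  1.9  -0.15  0.66  1.62]
blue [575.8   7. ] [78.5 39.7] 89.5
```

Call:
{"fn": "jog_arm", "kwargs": {
  "targets": [
    {"dx":0,"dy":0,"dz":0.008,"turn":0,"hand":0.05},
    {"dx":0,"dy":0,"dz":0.005,"turn":0,"hand":0.05},
    {"dx":0,"dy":0,"dz":0.002,"turn":0,"hand":0.05},
    {"dx":0,"dy":0,"dz":0,"turn":0,"hand":0.05},
    {"dx":0,"dy":0,"dz":0,"turn":0,"hand":0.05}
  ],
  "squeeze": 40
}}

```text
time: 24.42
ee_pos: [595.6, 7.1, 8.6]
eef_rot: [[-1.0, -0.0, 0.0], [-0.0, 1.0, 0.0], [-0.0, 0.0, -1.0]]
force: [-1.5, 0.5, 2.8]
width: 58.2
gripper_force: 43.7
```

Call:
{"fn": "jog_arm", "kwargs": {
  "targets": [
    {"dx":0,"dy":0,"dz":0,"turn":0,"hand":0.065},
    {"dx":0,"dy":0,"dz":0,"turn":0,"hand":0.075},
    {"dx":0,"dy":0,"dz":0,"turn":0,"hand":0.084},
    {"dx":0,"dy":0,"dz":0,"turn":0,"hand":0.084},
    {"dx":0,"dy":0,"dz":-0.02,"turn":0,"hand":0.084},
    {"dx":0,"dy":0,"dz":-0.04,"turn":0,"hand":0.084},
    {"dx":0,"dy":0,"dz":-0.04,"turn":0,"hand":0.084},
    {"dx":0,"dy":0,"dz":-0.04,"turn":0,"hand":0.084},
    {"dx":0,"dy":0,"dz":-0.04,"turn":0,"hand":0.084},
    {"dx":0,"dy":0,"dz":0,"turn":0,"hand":0.084},
    {"dx":0,"dy":0,"dz":0,"turn":0,"hand":0.084}
  ],
  "squeeze": 40
}}

```text
time: 25.33
ee_pos: [597.3, 7.1, 191.3]
eef_rot: [[-1.0, -0.0, 0.006], [-0.0, 1.0, 0.001], [-0.006, 0.001, -1.0]]
force: [-0.1, 0.4, 0.2]
width: 84.4
gripper_force: 0.0
```

```bash
python3 - <<'E'
from m import *
st();c=ctrl.capture("wrist");rects(c);circ(c,"black_tape",24);circ(c,"white_lid",17);circ(c,"black_gear",13);circ(c,"bearing",19)
for n in("reel","vial"): print(n,[np.round(r["point"]) for r in ctrl.spot_in(n,c)[:1]])
cv2.imwrite("pics/w14.png",c["color"][:,:,::-1])
E
```

```text
25.33 [597.3   7.1 191.3] [[-1.0, -0.0, 0.006], [-0.0, 1.0, 0.001], [-0.006, 0.001, -1.0]] F [-0.1  0.4  0.2] w 84.4 0.0 q [-0.24  0.38  0.21  1.78 -0.09  0.98  1.57]
blue [595.7   6.5] [77.6 77.9] 88.5
blue [477.7 235.6] [78.  78.7] 10.3
blue [ 459.  -243.9] [75.4 77.9] 73.6
black_tape p 0.82 circle 595.0 6.6 r 31.1
black_tape p 0.36 circle 479.1 72.5 r 19.6
white_lid p 0.65 circle 478.7 232.8 r 30.5
black_gear p 0.77 circle 459.4 -244.0 r 15.4
bearing p 0.77 circle 477.8 73.4 r 20.8
reel [array([604., 145.,  35.])]
vial [array([ 592., -163.,   34.])]
```

View pics/w14.png

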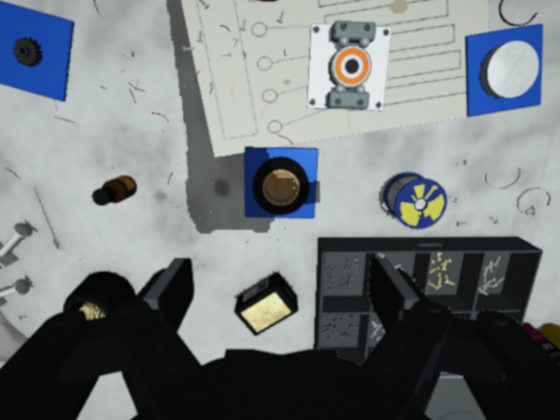

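The picture shows the gear (27,50), bearing (352,66), lid (510,70) and tape (281,186) all in place. The reel and vial haven't moved, and the gripper is clear of everything. I'll hand the job in.

```bash
python3 -c "
from station import ctrl
print(ctrl.job_done())"
```

```text
the job is handed in; nothing more can be done
None
```

The job is handed in (no verdict came back): the gear, lid and tape measured within about 3 mm of their pad centres, the bearing is home in the nest, everything is released, and the reel and vial are still standing where they were.

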